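Bring the label printer back into service

ROBOT

A 7-joint arm with a two-finger parallel gripper is mounted at the origin on the work surface. World frame = base frame: x ahead of the robot, y to its left, z up, the work surface at z = 0. Lengths are in m, angles in rad, forces in N, time in s.
With the tool pointing down it reaches from about 0.4 to 0.85 m from the base axis. Payload 10.4 kg.
Tool frame: the origin (TCP) lies at the very end of the fingers, on their centre line; the grasp point (between the pads) lies 19 mm behind it (manip.grip_point_offset is the distance from the TCP to the grasp point, in m); z points along the fingers, y is the line along which they close (so a half turn about z gives the same grasp; the last joint's range is limited). The gripper opens to 85 mm and grips with 20 to 120 N. Pads are 22 mm wide; open, the fingers measure 114 mm over their backs; the gripper's body (76 mm by 85 mm) begins 54 mm behind the grasp point. The pads swing forward as they close: fully open they stand 13 mm farther back than shut.
Start: joints at [-1.18, 0.332, -0.065, 1.46, 0.022, 1.35, -0.088], TCP at [0.251, 0.572, 0.231] pointing down, gripper open.
Joint ranges: [-2.6, 2.6], [-0.5, 2.12], [-1.47, 1.34], [0.16, 2.42], [-1.27, 4.41], [0.06, 2.06], [-2.6, 2.6]. Speed limits (rad/s): [2.22, 2.22, 2.79, 2.79, 3.14, 3.14, 3.14].

INTERFACE

Orientations are given as a unit quaternion [x, y, z, w].
In Python, from workcell import manip gives the robot as it stands. The module is installed in compiled form; this text tells all that it offers.
- The arm moves only by the tool step_arm, never from a script. Its argument "moves" is a list of rows, each a list of 7 numbers: the closure, from 0 (fully open) to 1 (shut), then the shift along the world's x, y, z in mm, then the turn, a rotation vector about the world's x, y, z in rad. In form: [[grip, tx, ty, tz, ax, ay, az], ...]. A call has 1 to 10 rows; each row is the pose to reach, as a shift and turn from the pose commanded when the call began; what a row does not reach only later rows make up. A row lasts 1/10 s, in which the tool goes at most 50 mm and 8.59 degrees, less where a joint would pass 70% of its speed; a pose out of reach is approached as far as the arm can. A call with a gripper value outside its range is refused whole. The fingers move at their own pace and stop on an object; "grip_force" is the grip in N (left out, the last holds). Time passes only in rows, so rows that repeat a pose let the fingers close. It gives the time, the measured TCP pose, the force, the opening and the grip force at its end, in the units of the state.
- manip.get_obs(): the state, without advancing time (a new reading comes with each control period).
- manip.camera(name): name is "scene" or "side" or "wrist"; returns a dict with "image" (384x512x3 uint8, blue, green, red), "K" (3x3 intrinsics, pixels), "dist_coeffs" ([k1, k2, p1, p2, k3] as OpenCV has them; the pictures are not rectified), "rvec" (rotation vector, rad) and "tvec" (3), from world to camera coordinates, as OpenCV has them; the wrist camera has in their place "mount" (4x4, takes a point from camera to tool coordinates, whose origin is the TCP and whose axes are the flange's). Camera axes: x right, y down, z forward; pixel columns grow to the right and rows downward; lengths in m; the calibration is good to about 2 mm. A picture is of the moment at which its call begins: read the wrist's pose just before it. There is no depth.
- manip.hand_in(): hands the job in; it is judged then, once.
The state is a dict: "clock": time; "joint_pos": joint angles; "joint_velocities": joint speeds; "tau": joint torques, N m; "position": TCP position; "ee_rot": TCP orientation; "ft_force": force on the tool from outside, world axes, zero at the start; "torque": the same for the moment, N m; "grip_width": opening from 0.0 (shut) to 1.0 (fully open); "grasp_force": force on a finger pad.
Only numpy, scipy, OpenCV 4.12 (cv2) and the standard library are available. Lean on these libraries where they do the work, as an engineer would, in place of code of your own. Each camera call takes 0.05 s, during which the arm holds its last target. There are 200 camera calls.

TASK

The label printer on the packing bench has just been given a new roll. With closed fingers and by pushing only, first push its open cover fully shut, then switch the printer on by pressing down the raised front half of its rocker switch until it is fully over, and then press the long feed bar right down for a moment and let it spring back. Keep to that order, do not press the small round key, do not lift anything, and leave the carton, the tape roll and the mug where they stand; finish with the arm clear of everything.

Things in the scene. Friction and masses are not known exactly. Their poses are not given: they have to be found in the camera images.
- printer: white desktop label printer, fixed, 235 (x) x 240 (y) x 150 high (cover shut), at a small yaw. Origin: centre of its underside; z up, -x is its front, facing the robot. The front 87 mm (x -117 to -30) is a black flat deck 126 mm above the bench with, from +y to -y, the rocker switch, the long feed bar and the small round key. Behind lies the roll bay (paper roll) under the cover.
- cover (a joint): hinge of the flat grey cover, rad: 0 shut (level), grows as its front edge rises; starts 0.45 to 0.8, stop at 1.2. Hinge line along the printer's y at x +110, z 142 mm in its frame; cover 140 long from hinge towards the front, 220 wide, 8 thick, underside through the hinge line (top at 150 mm when shut). Stays at any angle; 2 to 4 N down, 60 to 140 mm from the hinge, shuts it.
- cover_edge (a point): middle of the top front edge of the cover, 140 mm from the hinge; moves with the cover
- rocker (a joint): rocker switch, rad: 0 off, 0.40 fully on (stop). White V, 44 long along the printer's x, 26 wide; pivot at the V's bottom, at x -70, y +78, z 131 mm on the printer. Off: rear half level, front half raised 0.4 rad (end 9 mm above pivot). On: front half level at z 131, rear half raised. Stays where left; 2 to 3 N flips it.
- rocker_front (a point): point on the top face of the rocker's front half, 14 mm from the pivot: press here, straight down, until the half is level (about 6 mm); moves with the rocker
- feed_bar (a joint): travel of the feed bar, m: 0 up, 0.005 fully down. White bar key 60 long (along the printer's y) x 22 wide, at x = -76, y = -4 mm on the printer, standing 10 mm proud of the deck; spring return, 1.5 N at the start to 5 N fully down
- feed_bar_top (a point): centre of the feed bar's top face (136 mm above the bench when up); moves with the bar
- round_key (a joint): travel of the small round key, m: 0 up, 0.005 fully down, spring return; not to be pressed. White, 18 diameter, at x = -76, y = -88 mm on the printer, as tall as the feed bar
- round_key_top (a point): centre of the round key's top face
- carton: closed cardboard carton 100 x 120 x 70 high, loose, beside the printer; origin: centre of its underside
- tape_roll: roll of brown packing tape lying flat, 100 outside diameter, 76 hole, 48 high, loose, beside the printer; origin: centre of its underside
- mug: white mug, 80 diameter, 90 high, with a handle, loose, beside the printer; origin: centre of its underside

How it is judged:
On the way, in this order (a step that is already met when the one before it is completed fails the run):
1. the cover is pushed fully shut (value of joint cover below 0.05 rad), for 0.1 s.
2. the rocker is switched fully on (value of joint rocker above 0.34 rad), for 0.1 s.
3. the feed bar is pressed right down (value of joint feed_bar above 0.004 m), for 0.1 s.
At the end, for the whole second after the job is handed in: the cover is shut (below 0.05 rad), the rocker is on (above 0.34 rad), the feed bar and round key have sprung back (below 1 mm), and the carton, tape roll and mug are within 20 mm of where they started (value of joint cover below 0.05 rad and value of joint rocker above 0.34 rad and value of joint each of feed_bar, round_key below 0.001 m and distance of each of carton, tape_roll, mug from where it was at the start of the episode below 0.02 m); the robot touches nothing.
It fails at once if the rocker is switched on while the cover is open (value of joint rocker above 0.2 rad and value of joint cover above 0.08 rad).
It fails at once if the feed bar is pressed while the printer is switched off (value of joint feed_bar above 0.0025 m and value of joint rocker below 0.3 rad).
It fails at once if the round key is pressed (value of joint round_key above 0.0025 m).
It fails at once if the cover is lifted further open (value of joint cover above 0.95 rad).
It fails at once if the carton, tape roll or mug is moved or lifted by more than 20 mm (distance of any of carton, tape_roll, mug from where it was at the start of the episode above 0.02 m).
It also fails if it takes over 43 s, if anything falls off the work surface, if the arm or the gripper's body presses on something with over 40 N, if the wrist force passes 120 N, or if a joint passes its speed limit or range.

## Working session

There is one attempt and no reset: what is moved stays moved. The work goes in short steps, Python scripts to look and compute and a tool call to move; the robot and the scene stay as the last step left them, time stands still between calls to the robot, and variables do not carry over. Pictures are saved under pics/ and viewed, at most 10 in all, crops included, and the job is handed in when it is done.

Besides the shell and the picture viewer there is one more tool, called as name([rows], argument=value, ...), one row to a line, values as JSON. step_arm: Moves the arm, as the interface text tells. Its arguments: {"type":"object","properties":{"moves":{"type":"array","items":{"type":"array","items":{"type":"number"}}},"grip_force":{"type":"number"}},"required":["moves"]}

```bash
mkdir -p pics; cat > h.py <<'E'
from workcell import manip
import numpy as np, cv2
from scipy.spatial.transform import Rotation as R
def snap(n,f):
    o=manip.get_obs(); c=manip.camera(n); cv2.imwrite('pics/'+f,c['image']); return o,c
def Rt(c): return cv2.Rodrigues(np.array(c['rvec'],float))[0],np.array(c['tvec'],float).ravel()
def ray(c,px):
    r,t=Rt(c); u=cv2.undistortPoints(np.array([[px]],float),np.array(c['K'],float),np.array(c['dist_coeffs'],float)).ravel()
    return -r.T@t, r.T@np.array([u[0],u[1],1.])
def proj(c,P):
    return cv2.projectPoints(np.array(P,float).reshape(-1,1,3),np.array(c['rvec'],float),np.array(c['tvec'],float),np.array(c['K'],float),np.array(c['dist_coeffs'],float))[0].reshape(-1,2)
E
python3 - <<'E'
from h import *
import pickle
D={}
for n in('scene','side'):
    o,c=snap(n,n+'0.png'); D[n]=c
pickle.dump(D,open('c.pkl','wb'))
o=manip.get_obs();print(o['clock'],o['position'],o['ee_rot'],o['ft_force'])
for n in D:
    r,t=Rt(D[n]);print(n,-r.T@t,r[2])
E
```

```text
0.1 [0.25117425 0.57194437 0.23060891] [ 2.05435445e-01  9.78670468e-01 -6.19232118e-04 -9.78449683e-05] [-0.07694674  0.01240341  0.28490373]
scene [ 1.0883166  -0.0654595   0.72058587] [-0.67446022  0.10880484 -0.7302499 ]
side [ 0.47353926 -0.67819276  0.78882031] [ 0.08624981  0.72118934 -0.68734773]
```

View pics/scene0.png

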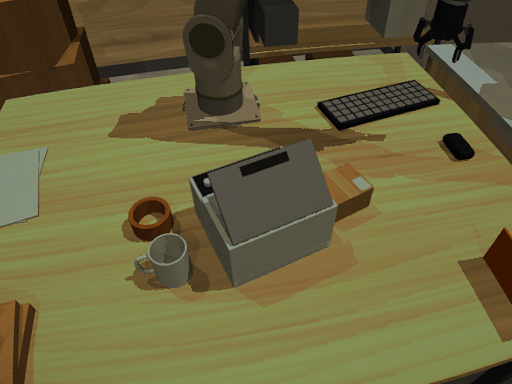

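View pics/side0.png

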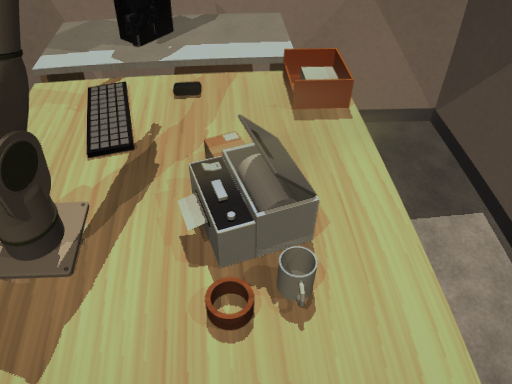

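The scene view shows the printer from behind: open cover front edge (215,183)-(308,144), mug, tape and carton beside it. The side view shows the deck with the rocker near (211,167), the feed bar near (219,190) and the round key near (231,215). I'll enlarge both.

```bash
python3 - <<'E'
import cv2
a=cv2.imread('pics/side0.png')[105:270,170:330];cv2.imwrite('pics/s1.png',cv2.resize(a,None,fx=3.6,fy=3.6,interpolation=cv2.INTER_CUBIC))
a=cv2.imread('pics/scene0.png')[130:290,180:345];cv2.imwrite('pics/s2.png',cv2.resize(a,None,fx=3.6,fy=3.6,interpolation=cv2.INTER_CUBIC))
E
```

```text
(no output)
```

View pics/s1.png

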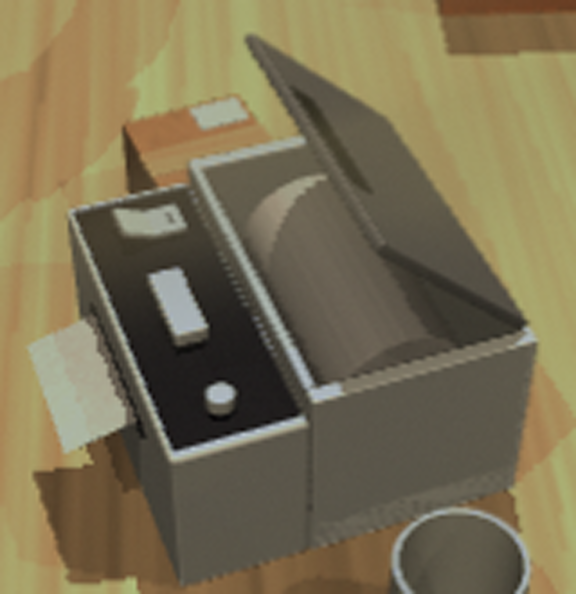

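View pics/s2.png

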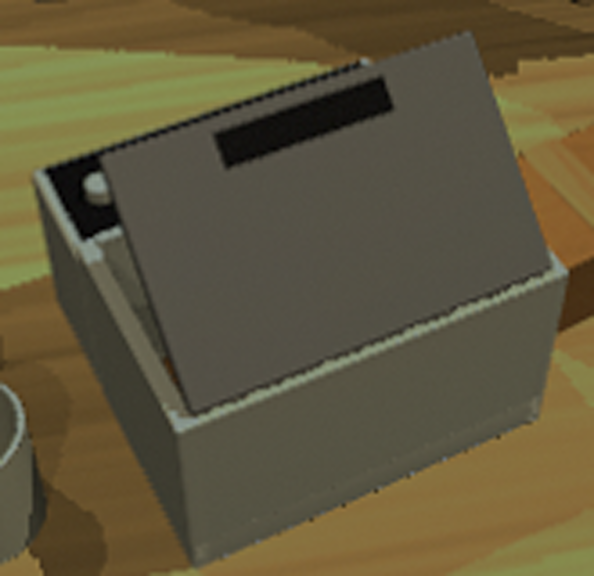

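```bash
cat > fit.py <<'E'
from h import *
import pickle
from scipy.optimize import least_squares
D=pickle.load(open('c.pkl','rb'))
S=lambda x,y:((x+.5)/3.6-.5+170,(y+.5)/3.6-.5+105)
C=lambda x,y:((x+.5)/3.6-.5+180,(y+.5)/3.6-.5+130)
side=[((-117,-120,126),S(173,460)),((-117,120,126),S(70,212)),((-117,-120,0),S(183,583)),((-76,-4,136),S(178,303)),((-76,-88,136),S(221,392)),((117,-120,0),S(517,487)),
 (('c',140,110),S(248,37)),(('c',140,-110),S(383,246))]
sc=[((117,-120,0),C(198,565)),((117,120,0),C(530,422)),((-76,-88,136),C(97,183)),((-117,-120,126),C(40,174)),
 (('c',140,-110),C(100,153)),(('c',140,110),C(470,33)),(('c',0,-110),C(190,412)),(('c',0,110),C(550,268))]
def loc(p,th):
    if p[0]!='c': return np.array(p,float)/1e3
    return np.array([110-p[1]*np.cos(th)+8*np.sin(th),p[2],142+p[1]*np.sin(th)+8*np.cos(th)])/1e3
def W(v,P): return R.from_euler('z',v[3]).apply(P)+v[:3]
def res(v):
    o=[]
    for n,l in(('side',side),('scene',sc)):
        o.append(proj(D[n],[W(v,loc(p,v[4])) for p,_ in l])-np.array([q for _,q in l]))
    return np.vstack(o).ravel()
s=least_squares(res,[.6,0,0,0.1,.6],loss='soft_l1');v=s.x
print(v);print(res(v).reshape(-1,2).round(1).tolist())
names=dict(rocker_front=(-84*1+1.1,78,131+5.45),feed=(-76,-4,136),key=(-76,-88,136),rpivot=(-70,78,131))
for k,p in names.items(): print(k,W(v,np.array(p)/1e3).round(4))
for d in(140,110): print('cover',d,W(v,loc(('c',d,0),v[4])).round(4),'shut',W(v,loc(('c',d,0),0)).round(4))
# round key triangulated
A=[];b=[]
for n,l,i in(('side',side,4),('scene',sc,2)):
    o,d=ray(D[n],l[i][1]);d/=np.linalg.norm(d);M=np.eye(3)-np.outer(d,d);A.append(M);b.append(M@o)
print('tri key',np.linalg.lstsq(np.vstack(A),np.hstack(b),rcond=None)[0])
np.save('pose.npy',v)
E
python3 fit.py
```

```text
[ 0.53546958  0.03118399 -0.00104386  0.27462849  0.73375971]
[[-0.2, 0.6], [-0.7, -1.4], [-0.1, 2.2], [0.3, -0.7], [0.3, 0.4], [-0.5, 0.8], [0.2, -0.5], [-0.3, 0.7], [-1.1, 1.8], [2.8, -0.8], [0.7, -0.4], [-2.9, -1.7], [-0.6, 0.7], [0.5, -1.0], [0.7, 1.1], [1.8, 0.1]]
rocker_front [0.4345 0.0838 0.1354]
feed [0.4634 0.0067 0.135 ]
key [ 0.4862 -0.0741  0.135 ]
rpivot [0.4469 0.0873 0.13  ]
cover 140 [0.5464 0.0343 0.2407] shut [0.5066 0.023  0.149 ]
cover 110 [0.5679 0.0403 0.2206] shut [0.5355 0.0312 0.149 ]
tri key [ 0.48637763 -0.0748893   0.1354998 ]
```

The two-view fit is consistent: the underside comes out at z −1 mm and the key top triangulates to 135 mm against 136. Printer yaw is 0.275 rad and the cover is at 0.73 rad. I'll close the fingers, raise the tool, turn it to the printer's yaw and move above the cover.

step_arm([
  [1, 0, 0, 45, 0, 0, 0.13],
  [1, 0, 0, 80, 0, 0, 0.26],
  [1, 25, -40, 80, 0, 0, 0.39],
  [1, 50, -80, 80, 0, 0, 0.52],
  [1, 75, -120, 80, 0, 0, 0.688],
  [1, 100, -165, 80, 0, 0, 0.688],
  [1, 125, -210, 80, 0, 0, 0.688],
  [1, 150, -255, 80, 0, 0, 0.688],
  [1, 175, -300, 80, 0, 0, 0.688],
  [1, 200, -343, 80, 0, 0, 0.688],
])

```text
clock: 1.1
position: [0.4482, 0.2334, 0.3112]
ee_rot: [-0.137, 0.991, 0.0, -0.0]
ft_force: [0.7, 1.2, 0.7]
grip_width: 0.001
grasp_force: 0.0
```

step_arm([
  [1, 25, -45, 0, 0, 0, 0],
  [1, 50, -90, 0, 0, 0, 0],
  [1, 75, -135, 0, 0, 0, 0],
  [1, 100, -170, 0, 0, 0, 0],
  [1, 111, -190, 0, 0, 0, 0],
  [1, 111, -190, 0, 0, 0, 0],
  [1, 111, -190, 0, 0, 0, 0],
])

```text
clock: 1.8
position: [0.5585, 0.0457, 0.3109]
ee_rot: [-0.136, 0.991, 0.0, -0.0]
ft_force: [-0.5, 0.3, -0.1]
grip_width: 0.001
grasp_force: 0.0
```

```bash
python3 - <<'E'
from h import *
o=manip.get_obs();v=np.load('pose.npy')
yaw=R.from_quat(o['ee_rot']).as_matrix()
print(o['clock'],o['position'],yaw.round(3).tolist(),o['ft_force'],o['grip_width'],o['joint_pos'])
print(R.from_euler('z',-v[3]).apply(np.array(o['position'])-v[:3]))
E
```

```text
1.8 [0.55850075 0.04565663 0.31088435] [[-0.963, -0.27, -0.001], [-0.27, 0.963, 0.0], [0.001, 0.0, -1.0]] [-0.46472764  0.26742607 -0.07438476] 0.0009500596799638905 [-0.4565975   0.1550293   0.33548432  1.52377897 -0.05140314  1.47242457
  1.7247338 ]
[0.02609293 0.00768448 0.31192821]
```

step_arm([
  [1, 4, -7, -35, 0, 0, 0],
  [1, 4, -7, -65, 0, 0, 0],
  [1, 4, -7, -80, 0, 0, 0],
  [1, 4, -7, -95, 0, 0, 0],
  [1, 4, -7, -110, 0, 0, 0],
  [1, 4, -7, -125, 0, 0, 0],
  [1, 4, -7, -140, 0, 0, 0],
  [1, 4, -7, -150, 0, 0, 0],
  [1, 4, -7, -157, 0, 0, 0],
  [1, 4, -7, -157, 0, 0, 0],
])

```text
clock: 2.8
position: [0.5622, 0.0392, 0.1536]
ee_rot: [-0.137, 0.991, 0.0, -0.001]
ft_force: [0.2, 0.1, 0.2]
grip_width: -0.001
grasp_force: 0.0
```

step_arm([
  [1, 0, 0, -3, 0, 0, 0],
  [1, 0, 0, -6, 0, 0, 0],
  [1, 0, 0, -7, 0, 0, 0],
  [1, 0, 0, -7, 0, 0, 0],
])

```text
clock: 3.2
position: [0.5632, 0.0387, 0.1499]
ee_rot: [-0.137, 0.991, 0.001, 0.001]
ft_force: [-9.0, 0.6, 21.1]
grip_width: 0.001
grasp_force: 10.5
```

step_arm([
  [1, 0, 0, 0, 0, 0, 0],
  [1, 0, 0, 25, 0, 0, 0],
  [1, 0, 0, 60, 0, 0, 0],
  [1, -40, 14, 75, 0, 0, 0],
  [1, -80, 28, 75, 0, 0, 0],
  [1, -115, 40, 75, 0, 0, 0],
  [1, -130, 45, 75, 0, 0, 0],
  [1, -130, 45, 75, 0, 0, 0],
  [1, -130, 45, 75, 0, 0, 0],
])

```text
clock: 4.1
position: [0.4333, 0.0833, 0.2228]
ee_rot: [-0.137, 0.991, 0.0, 0.001]
ft_force: [0.8, -0.8, 0.6]
grip_width: 0.004
grasp_force: 0.0
```

```bash
python3 - <<'E'
from h import *
v=np.load('pose.npy')
o,c=snap('wrist','w1.png');o2,c2=snap('side','s3.png')
print(o['clock'],o['position'],o['ft_force'],R.from_euler('z',-v[3]).apply(np.array(o['position'])-v[:3]))
a=cv2.imread('pics/s3.png')[105:270,170:330];a=cv2.resize(a,(400,412),interpolation=cv2.INTER_CUBIC)
b=cv2.resize(cv2.imread('pics/w1.png'),(400,300))
z=np.zeros((412,800,3),np.uint8);z[:,:400]=a;z[:300,400:]=b;cv2.imwrite('pics/m1.png',z)
E
```

```text
4.1 [0.43332636 0.08332604 0.2228003 ] [ 0.79942037 -0.81918855  0.62939256] [-0.08417514  0.07788823  0.22384416]
```

View pics/m1.png

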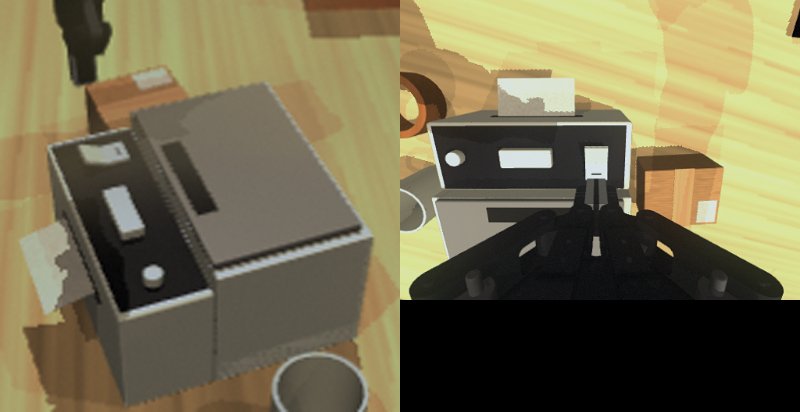

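The cover is shut and flush. In the wrist view (full-size pixels) the feed bar is at (160,202), the key at (70,202) and the rocker at about (251,207). I'll check those against the fitted pose.

```bash
python3 - <<'E'
from h import *
v=np.load('pose.npy')
o=manip.get_obs();c=manip.camera('wrist');M=np.array(c['mount'])
T=np.eye(4);T[:3,:3]=R.from_quat(o['ee_rot']).as_matrix();T[:3,3]=o['position'];T=T@M
for n,p,z in(('feed',(161,202),.136),('key',(70.5,202),.136),('rocker',(251,207),.134)):
    u=cv2.undistortPoints(np.array([[p]],float),np.array(c['K'],float),np.array(c['dist_coeffs'],float)).ravel()
    d=T[:3,:3]@[u[0],u[1],1];P=T[:3,3]+d*(z-T[2,3])/d[2]
    print(n,P.round(4),R.from_euler('z',-v[3]).apply(P-v[:3]).round(4))
E
```

```text
feed [0.4607 0.0075 0.136 ] [-0.0784 -0.0025  0.137 ]
key [ 0.4827 -0.0714  0.136 ] [-0.0786 -0.0845  0.137 ]
rocker [0.4443 0.0867 0.134 ] [-0.0727  0.0782  0.135 ]
```

step_arm([
  [1, -1, 0, -35, 0, 0, 0],
  [1, -1, 0, -65, 0, 0, 0],
  [1, -1, 0, -78, 0, 0, 0],
  [1, -1, 0, -82, 0, 0, 0],
  [1, -1, 0, -86, 0, 0, 0],
  [1, -1, 0, -89, 0, 0, 0],
  [1, -1, 0, -91, 0, 0, 0],
  [1, -1, 0, -93, 0, 0, 0],
  [1, -1, 0, -93, 0, 0, 0],
])

```text
clock: 5.15
position: [0.4323, 0.0836, 0.131]
ee_rot: [-0.137, 0.991, 0.0, 0.001]
ft_force: [-6.6, -1.7, 15.9]
grip_width: -0.003
grasp_force: 8.0
```

step_arm([
  [1, 0, 0, -1, 0, 0, 0],
  [1, 0, 0, -1, 0, 0, 0],
  [1, 0, 0, 20, 0, 0, 0],
  [1, 0, 0, 50, 0, 0, 0],
  [1, 15, -38, 50, 0, 0, 0],
  [1, 30, -77, 50, 0, 0, 0],
  [1, 30, -77, 50, 0, 0, 0],
  [1, 30, -77, 50, 0, 0, 0],
])

```text
clock: 5.95
position: [0.4621, 0.0059, 0.1796]
ee_rot: [-0.136, 0.991, 0.0, 0.0]
ft_force: [-0.0, 0.3, 0.2]
grip_width: 0.0
grasp_force: 0.0
```

```bash
python3 - <<'E'
from h import *
v=np.load('pose.npy')
o,c=snap('wrist','w2.png');o2,c2=snap('side','s4.png')
print(o['clock'],o['position'],o['ft_force'],R.from_euler('z',-v[3]).apply(np.array(o['position'])-v[:3]))
a=cv2.imread('pics/s4.png')[140:240,180:280];a=cv2.resize(a,(400,400),interpolation=cv2.INTER_CUBIC)
b=cv2.resize(cv2.imread('pics/w2.png'),(400,300))
z=np.zeros((412,800,3),np.uint8);z[:400,:400]=a;z[:300,400:]=b;cv2.imwrite('pics/m2.png',z)
E
```

```text
5.95 [0.46209449 0.00588452 0.17961605] [-0.01571418  0.26373699  0.16041537] [-0.07748638 -0.00445286  0.18065991]
```

View pics/m2.png

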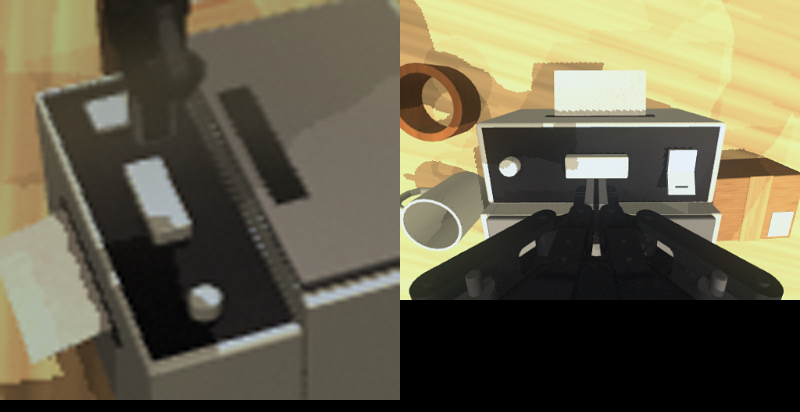

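The rocker is flipped: its front half is level and its rear half raised. The tool stands over the bar, clear of the key. Next I'll press the bar.

step_arm([
  [1, 0, 0, -25, 0, 0, 0],
  [1, 0, 0, -40, 0, 0, 0],
  [1, 0, 0, -44, 0, 0, 0],
  [1, 0, 0, -47, 0, 0, 0],
  [1, 0, 0, -49, 0, 0, 0],
  [1, 0, 0, -50, 0, 0, 0],
  [1, 0, 0, -51, 0, 0, 0],
  [1, 0, 0, -51, 0, 0, 0],
  [1, 0, 0, -51, 0, 0, 0],
])

```text
clock: 6.95
position: [0.462, 0.0072, 0.1307]
ee_rot: [-0.137, 0.991, 0.001, 0.0]
ft_force: [-13.1, 2.4, 26.1]
grip_width: -0.0
grasp_force: 12.7
```

step_arm([
  [1, 0, 0, 0, 0, 0, 0],
  [1, 0, 0, 20, 0, 0, 0],
  [1, 0, 0, 60, 0, 0, 0],
  [1, 0, 0, 105, 0, 0, 0],
  [1, 0, 0, 150, 0, 0, 0],
  [1, 0, 40, 160, 0, 0, 0],
  [1, 0, 80, 160, 0, 0, 0],
  [1, 0, 120, 160, 0, 0, 0],
  [1, 0, 120, 160, 0, 0, 0],
  [1, 0, 120, 160, 0, 0, 0],
])

```text
clock: 7.95
position: [0.4618, 0.1271, 0.2887]
ee_rot: [-0.138, 0.99, -0.0, 0.0]
ft_force: [0.9, 0.0, -1.2]
grip_width: -0.001
grasp_force: 0.0
```

```bash
python3 - <<'E'
from h import *
o,c=snap('wrist','w3.png');o2,c2=snap('side','s5.png')
print(o['position'],o['ft_force'])
a=cv2.imread('pics/s5.png')[105:345,170:330];a=cv2.resize(a,(400,600),interpolation=cv2.INTER_CUBIC)
b=cv2.resize(cv2.imread('pics/w3.png'),(400,300))
z=np.zeros((600,800,3),np.uint8);z[:,:400]=a;z[:300,400:]=b;cv2.imwrite('pics/m3.png',z)
E
```

```text
[0.46180398 0.12706578 0.28866355] [ 0.86325817  0.01554803 -1.22344366]
```

View pics/m3.png

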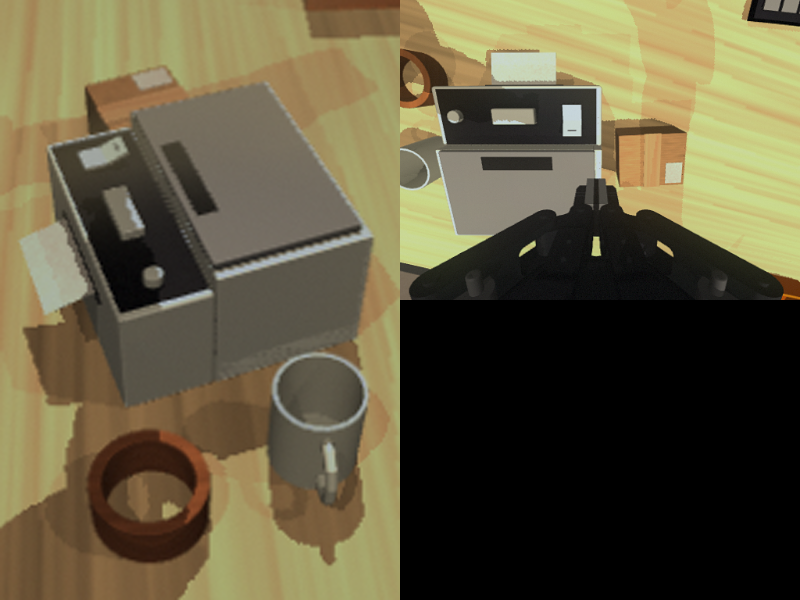

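The cover is shut, the rocker is on with its rear half raised, and the bar and key are up. The carton, tape roll and mug look unmoved, and the arm is clear.

```bash
python3 -c "
from workcell import manip
print(manip.hand_in())"
```

```text
the job is handed in; nothing more can be done
None
```

The job is handed in, with no verdict returned: I shut the cover, switched the rocker on and pressed the feed bar down to its stop, in that order; the last pictures show the bar sprung back, the loose things where they stood and the arm clear.

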